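# Swap the battery pack on the bench charger

## Task

The pack on the bench charger is full: press the charger's release lever until the hidden catch lets go and the pack springs up, then lift it out and stand it upright in the wooden tray beside the full pack already there, without knocking that one over. Then put the flat pack from the bench into the empty bay, gauge end towards the lever, and push it down until the catch snaps in and holds it.

Things in the scene. Friction and masses are not known exactly. Their poses are not given: they have to be found in the camera images.
- charger: Fixed grey bench charger with one open-topped bay. Origin: bay centre at bench level; x points to its back, z up; the release lever sticks out at its front (-x). Body x -58..56, y -38..38 mm, foot and lever to x -110. A caught pack has its underside about 23.5 mm above the origin; a released or loosely dropped one rides at 30 mm or more on a sprung plate
- bay_mouth (a point): Centre of the bay's mouth, 51 mm above the charger's origin. The bay measures 76 (x) x 52.5 (y) mm inside; its rim flares outward 5 mm all round over the top 9 mm
- release_lever (a joint): Lever angle, rad: 0 at rest, grows to 0.16 as the pad is pressed down (15 mm at the pad). The catch lets go between 0.07 and 0.14: press to the stop; it takes about 2 N, 6 N at the stop is plenty. It springs back when let go; it reads 0.06 to 0.1 while a released pack is still in the bay, about 0 when the catch holds a pack or the bay is empty
- lever_pad (a point): Middle of the top of the lever's black ribbed thumb pad, 27 (charger x) x 34 (y) mm, 36 mm above the bench at rest, 93 mm in front of the bay centre; press it straight down. The open black tool case to its left is 100 mm high, its raised lid 410 mm
- charged_pack: The pack in the charger at the start: black box, grey cap, 74 (x) x 50 (y) x 80 (z) mm, 0.38 kg. Origin: centre of underside, z up. A grey gauge panel with four white dots marks its front (-x) face. The charger's hidden catch hooks into a pocket in its underside. Seated, 52 mm show above the rim; released, it springs up 6 to 7 mm. Grip it across the 50 mm (y)
- flat_pack: An identical pack standing on the bench between the black case and the tray, same origin and axes, its gauge face (-x) roughly towards the robot. In the bay its x must point along the charger's x. Pushing it home takes about 15 to 20 N: the last 8 mm go against the sprung plate, to a stop at 19.5 mm, where the catch snaps in
- tray_pack: An identical full pack that already stands in the left (+y) half of the wooden tray, its 50 mm side along the tray's length. Origin: centre of underside
- pack_tray: Heavy open plywood tray, 120 (x) x 180 (y) x 34 mm, walls 8 mm, inner floor 104 x 164 mm at z 6 mm. Origin: centre of underside, y along its length, to the robot's left. Its right (-y) half is empty: centre of the free place is y -40 mm

How it is judged:
By the outcome, as a careful person would: the job done as asked, in the order asked, and still so for the second after the job is handed in, with the robot touching nothing.
It also fails if it takes over 72 s, if anything falls off the work surface, if the arm or the gripper's body presses on something with over 40 N, if the wrist force passes 120 N, or if a joint passes its speed limit or range.

## Robot

A 6-joint arm with a two-finger parallel gripper is mounted at the origin on a cart in front of the work surface, level with it; the furniture and walls round the work are solid. World frame = base frame: x ahead of the robot, y to its left, z up, the work surface at z = 0. Lengths are in m, angles in rad, forces in N, time in s.
With the tool pointing down it reaches from about 0.35 to 0.775 m from the base axis. Payload 7.3 kg.
Tool frame: the origin (TCP) lies at the very end of the fingers, on their centre line; the grasp point (between the pads) lies 19 mm behind it; z points along the fingers, y is the line along which they close (so a half turn about z gives the same grasp; the last joint's range is limited). The gripper opens to 92 mm and grips with 3 to 60 N. Pads are 19 mm wide; open, the fingers measure 130 mm over their backs; the gripper's body (75 mm by 190 mm) begins 47 mm behind the grasp point.
Start: joints at [-1.317, 0.342, 1.524, -0, 1.275, -0.146], TCP at [0.204, -0.484, 0.227] pointing down, gripper open.
Joint ranges: [-2.53, 2.53], [-0.77, 2.02], [0.04, 2.7], [-1, 4.14], [0.28, 2.66], [-3.11, 3.11]. Speed limits (rad/s): [2.57, 2.57, 3.14, 3.14, 3.14, 3.14].

## Interface

Orientations are given as [roll, pitch, yaw] about the fixed x, y, z axes, in that order (R = Rz(yaw) Ry(pitch) Rx(roll)).
In Python, from cell import robot gives the robot as it stands.
- The arm moves only by the tool apply_moves, never from a script. Its argument "motion" is text: rows parted by semicolons, each of 7 numbers parted by spaces: the opening in per cent of the stroke, from 0 (shut) to 100 (fully open), then the shift along the tool's x, y, z in cm, then the turn, a rotation vector about the tool's x, y, z in rad. A call has 1 to 20 rows; each row shifts and turns the commanded pose from where the row before left it, along the tool's axes as they then stand; what a row does not reach is not made up. A row lasts 1/8 s, in which the tool goes at most 62.5 mm and 10.7 degrees, less where a joint would pass 70% of its speed; a pose out of reach is approached as far as the arm can. A call with a gripper value outside its range is refused whole. The fingers move at their own pace and stop on an object; "force" is the grip in N (left out, the last holds). Time passes only in rows, so rows that do not move let the fingers close. It gives the time, the measured TCP pose, the force, the opening and the grip force at its end, in the units of the state.
- robot.observe(): the state, without advancing time (a new reading comes with each control period).
- robot.read_camera(name): name is "side" or "top" or "wrist"; returns a dict with "img" (400x640x3 uint8, red, green, blue), "fovy" (degrees; the focal length in pixels is half the picture's height over the tangent of half this angle, whatever the lens; pixels are square), "cx", "cy" (the principal point, pixels), "k1" (the pictures are not rectified: a ray, as slopes to the right and down, at radius r is drawn at 1 + k1 r^2 times it, then the intrinsics apply), "R" (3x3) and "t" (3): a world point X has camera coordinates R X + t; the wrist camera has in their place "hand_eye" (4x4, takes a point from camera to tool coordinates, whose origin is the TCP and whose axes are the flange's). Camera axes: x right, y down, z forward; pixel columns grow to the right and rows downward; lengths in m; the calibration is good to about 2 mm. A picture is of the moment at which its call begins: read the wrist's pose just before it. There is no depth.
- robot.hand_in(): hands the job in; it is judged then, once.
Trained networks look in a picture, given as the dict that the camera call returned (one of the last four; its "shot" number tells which), for a name from the list of things; names that differ only in an ending like _2 or _b are one class to them, and where a whole thing is asked for, a point or a joint stands for the part that bears it (a point fixed in the world has none). Each returns a list of dicts, best first, with "score" (0 to 1); they miss things now and then, are a little off and sometimes report something else, mostly with a low value. They report only what shows in the picture. A call takes as long as a camera call.
- robot.search_frame(target, picture): "centre" ([x, y, z] in m, in world coordinates, good to about 4 mm: the middle of the surface that is visible of it).
- robot.trace(target, picture): "pixels" (400x640 bool, what is visible of it).
The state is a dict: "time": time; "qpos": joint angles; "qvel": joint speeds; "joint_efforts": joint torques, N m; "tool_pos": TCP position; "tool_rot": TCP orientation; "contact_force": force on the tool from outside, world axes, zero at the start; "torque": the same for the moment, N m; "opening": finger opening in m; "grip_force": force on a finger pad.
Only numpy, scipy, OpenCV 4.12 (cv2) and the standard library are available. Lean on these libraries where they do the work, as an engineer would, in place of code of your own. Each camera call takes 0.05 s, during which the arm holds its last target. There are 200 camera calls.

## Working session

There is one attempt and no reset: what is moved stays moved. The work goes in short steps, Python scripts to look and compute and a tool call to move; the robot and the scene stay as the last step left them, time stands still between calls to the robot, and variables do not carry over. Pictures are saved under pics/ and viewed, at most 10 in all, crops included, and the job is handed in when it is done.

Besides the shell and the picture viewer there is one more tool, called after "Emit:" as name(argument=value, ...), one argument or row to a line, values as JSON. apply_moves: Moves the arm, as the interface text tells. Its arguments: {"type":"object","properties":{"motion":{"type":"string"},"force":{"type":"number"}},"required":["motion"]}

```bash
mkdir -p pics; python3 - <<'E'
from cell import robot
import cv2,numpy as np
s=robot.observe();print({k:np.round(v,3).tolist() for k,v in s.items()})
ims=[]
for c in ("side","top"):
    p=robot.read_camera(c);ims.append(p["img"])
    print(c,p["fovy"],p["cx"],p["cy"],p["k1"],np.round(p["R"],4).tolist(),np.round(p["t"],4).tolist())
    for n in ("charger","charged_pack","lever_pad","pack_tray"):
        r=robot.search_frame(n,p);print(n,[(np.round(d["centre"],3).tolist(),round(d["score"],2)) for d in r[:4]])
    cv2.imwrite(f"pics/{c}0.png",p["img"][:,:,::-1])
E
```

```text
{'time': 0.0, 'qpos': [-1.317, 0.343, 1.525, -0.0, 1.275, -0.146], 'qvel': [-0.0, 0.001, 0.001, -0.001, -0.001, -0.0], 'joint_efforts': [-0.002, -43.126, -24.422, 0.072, 0.056, -0.0], 'tool_pos': [0.204, -0.483, 0.226], 'tool_rot': [-3.14, -0.0, 0.4], 'contact_force': [0.562, 0.515, 0.201], 'torque': [-0.033, -0.005, -0.024], 'grip_force': 0.0, 'opening': 0.092}
side 45.866003298441356 318.9924679345887 199.85128427193683 -0.13619410613397323 [[0.8713, -0.4906, 0.0096], [-0.1816, -0.3405, -0.9225], [0.4559, 0.8021, -0.3858]] [-0.4638, 0.1246, 1.1912]
charger [([0.502, -0.421, 0.033], 0.75)]
charged_pack [([0.534, -0.423, 0.089], 0.7)]
lever_pad [([0.473, -0.357, 0.037], 0.71)]
pack_tray []
top 42.27123418230076 313.35177196568867 208.31344622687007 -0.03382885075175119 [[0.0025, -1.0, -0.0018], [-0.9911, -0.0023, -0.1329], [0.1329, 0.0021, -0.9911]] [-0.0623, 0.4915, 1.4756]
charger [([0.503, -0.368, 0.043], 0.69)]
charged_pack [([0.54, -0.399, 0.104], 0.79)]
lever_pad []
pack_tray [([0.483, 0.245, 0.008], 0.86), ([0.477, -0.359, 0.036], 0.49)]
```

View pics/side0.png

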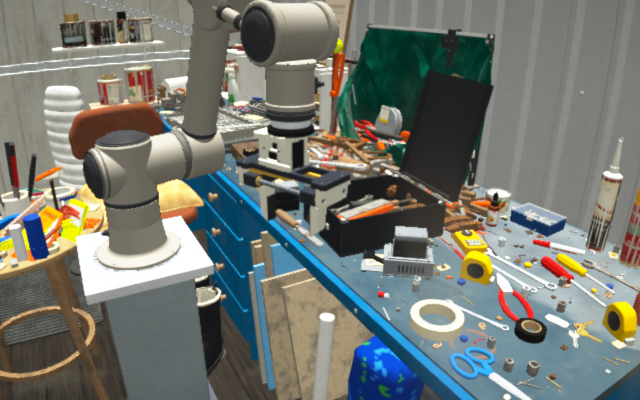

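View pics/top0.png

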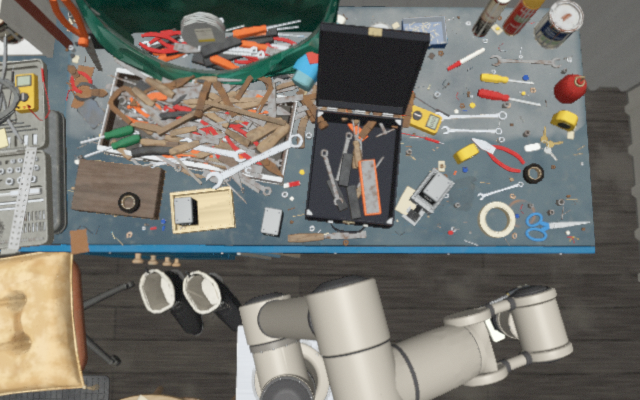

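Side view: charger at (410,255), right of the black case. Top view: charger at (430,192), turned; flat pack at (271,220); tray at (202,210), with its pack at (185,210). I'll enlarge the top picture.

```bash
cat > h.py <<'E'
import numpy as np,cv2
from cell import robot
def K(p):
    f=200/np.tan(np.radians(p["fovy"]/2));return np.array([[f,0,p["cx"]],[0,f,p["cy"]],[0,0,1]])
def RT(p):
    if "R" in p: return np.array(p["R"]),np.array(p["t"])
    from scipy.spatial.transform import Rotation as Ro
    s=p["state"];T=np.eye(4);T[:3,:3]=Ro.from_euler("xyz",s["tool_rot"]).as_matrix();T[:3,3]=s["tool_pos"]
    M=np.linalg.inv(T@np.array(p["hand_eye"]));return M[:3,:3],M[:3,3]
def ray(p,px,z):
    "pixels -> world points on plane z"
    u=cv2.undistortPoints(np.array(px,float).reshape(-1,1,2),K(p),np.array([p["k1"],0,0,0,0.]))[:,0]
    R,t=RT(p);d=np.c_[u,np.ones(len(u))]@R;c=-R.T@t
    return c+d*((z-c[2])/d[:,2])[:,None]
def proj(p,X):
    R,t=RT(p);r=cv2.Rodrigues(R)[0]
    return cv2.projectPoints(np.array(X,float).reshape(-1,1,3),r,t,K(p),np.array([p["k1"],0,0,0,0.]))[0][:,0]
def shot(c):
    s=robot.observe();p=robot.read_camera(c);p["state"]=s;return p
E
python3 - <<'E'
from h import *
p=shot("top")
np.save("top.npy",p,allow_pickle=True)
a=p["img"][175-20:245-10,165:295,::-1];b=p["img"][150:240,390:470,::-1]
a=cv2.resize(a,None,fx=6,fy=6,interpolation=cv2.INTER_CUBIC)[:,:780]
cv2.imwrite("pics/tray.png",a)
cv2.imwrite("pics/chg.png",cv2.resize(b,None,fx=6.5,fy=6.5,interpolation=cv2.INTER_CUBIC))
for n in ("charged_pack","flat_pack","pack_tray"):
    for d in robot.trace(n,p)[:4]:
        m=d["pixels"].astype(np.uint8);ys,xs=np.nonzero(m);print(n,round(d["score"],2),m.sum(),xs.min(),xs.max(),ys.min(),ys.max(),cv2.minAreaRect(np.c_[xs,ys].astype(np.float32)))
    print([(np.round(d["centre"],3),round(d["score"],2)) for d in robot.search_frame(n,p)])
E
```

```text
charged_pack 0.85 594 420 450 172 203 ((435.5081787109375, 188.0901641845703), (20.10179328918457, 31.240999221801758), 39.80556869506836)
[(array([ 0.538, -0.4  ,  0.106]), 0.73), (array([ 0.474, -0.356,  0.035]), 0.55)]
flat_pack 0.73 497 261 282 208 236 ((271.98077392578125, 222.09616088867188), (18.827146530151367, 27.652374267578125), 11.309932708740234)
flat_pack 0.21 683 173 198 196 226 ((185.67214965820312, 211.39346313476562), (30.96322250366211, 24.082508087158203), 84.80557250976562)
[(array([0.445, 0.06 , 0.082]), 0.66)]
pack_tray 0.96 1993 170 235 187 234 ((202.0863037109375, 210.06985473632812), (42.1356315612793, 64.0147476196289), 83.9909896850586)
[(array([0.486, 0.247, 0.009]), 0.88)]
```

View pics/chg.png

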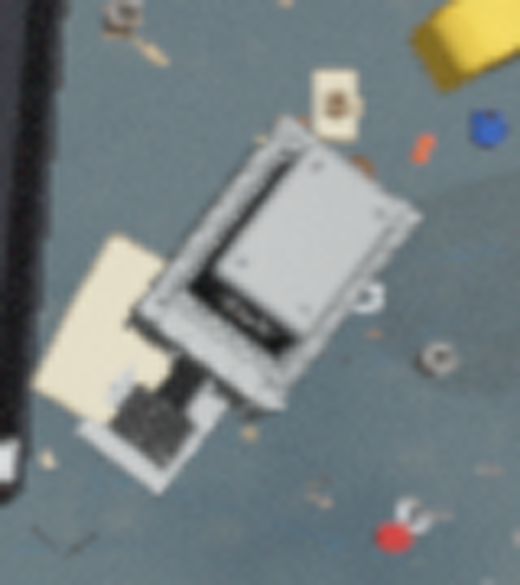

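View pics/tray.png

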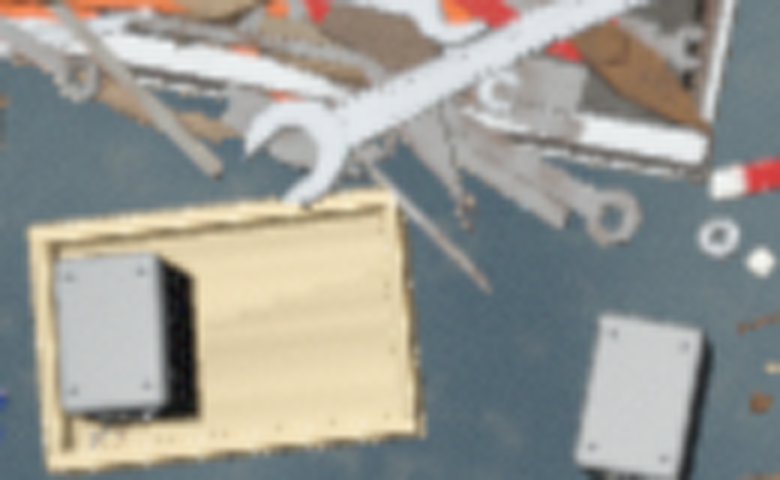

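Charger crop: cap corners (300,140),(395,212),(303,338),(213,268); pad centre (152,425); gauge dots on the lower-left end, as expected. Tray crop: tray corners (28,228),(395,190),(425,437),(48,470); flat pack's cap (602,316),(705,328),(683,472),(577,462), gauge edge at the bottom (towards the robot).

```bash
cat > m.py <<'E'
from h import *
p=np.load("top.npy",allow_pickle=True).item()
def go(name,px,o,s,z):
    w=ray(p,(np.array(px)+.5)/s-.5+o,z)[:,:2]
    c=w.mean(0)
    if len(w)==4:
        e=[np.linalg.norm(w[(i+1)%4]-w[i]) for i in range(4)]
        # corner order: back-left, back-right, front-right, front-left (x axis = back)
        x=(w[0]+w[1]-w[2]-w[3]); print(name,np.round(c,4),"edges",np.round(e,3),"yaw",round(np.arctan2(x[1],x[0]),3))
    else: print(name,np.round(w,4))
C=((390,150),6.5);T=((165,155),6)
go("cap",[(300,140),(395,212),(303,338),(213,268)],*C,.1035)
go("rim",[(288,115),(425,215),(275,410),(130,315)],*C,.051)
go("pad",[(152,425)],*C,.036)
go("flat",[(602,316),(705,328),(683,474),(577,462)],*T,.08)
go("tray",[(28,228),(395,190),(425,437),(48,470)],*T,.034)
go("tpack",[(55,258),(157,252),(165,404),(62,412)],*T,.086)
E
python3 m.py; python3 -c "
from h import *
for c in ('side','wrist'):
    p=shot(c)
    for n in ('charged_pack','lever_pad','charger'): print(c,n,[(np.round(d['centre'],3),round(d['score'],2)) for d in robot.search_frame(n,p)])"
```

```text
cap [ 0.5449 -0.4048] edges [0.051 0.069 0.049 0.068] yaw -0.627
rim [ 0.5433 -0.4067] edges [0.075 0.112 0.076 0.117] yaw -0.674
pad [[ 0.4724 -0.3508]]
flat [0.4508 0.0564] edges [0.049 0.07  0.05  0.07 ] yaw -0.146
tray [0.4867 0.2641] edges [0.181 0.122 0.183 0.119] yaw 0.132
tpack [0.4795 0.3064] edges [0.048 0.072 0.048 0.073] yaw 0.085
side charged_pack [(array([ 0.503, -0.422,  0.029]), 0.7), (array([ 0.536, -0.422,  0.086]), 0.69)]
side lever_pad [(array([ 0.474, -0.354,  0.035]), 0.44)]
side charger [(array([ 0.503, -0.416,  0.034]), 0.93)]
wrist charged_pack []
wrist lever_pad []
wrist charger []
```

```bash
python3 - <<'E'
from h import *
p=np.load("top.npy",allow_pickle=True).item()
go=lambda n,px,z:print(n,z,np.round(ray(p,px,z)[:,:2],3).tolist())
go("case right edge",[(402,125),(393,222),(391,226)],.1)
go("case front left",[(307,215)],.1)
go("lid top corners",[(320,25),(425,35)],.41)
go("hinge",[(315,112),(405,117)],.1)
cv2.imwrite("pics/case.png",cv2.resize(p["img"][15:245,290:450,::-1],None,fx=2.6,fy=2.6,interpolation=cv2.INTER_CUBIC))
E
```

```text
case right edge 0.1 [[0.723, -0.313], [0.445, -0.283], [0.434, -0.277]]
case front left 0.1 [[0.464, -0.044]]
lid top corners 0.41 [[0.866, -0.076], [0.843, -0.317]]
hinge 0.1 [[0.76, -0.065], [0.746, -0.322]]
```

View pics/case.png

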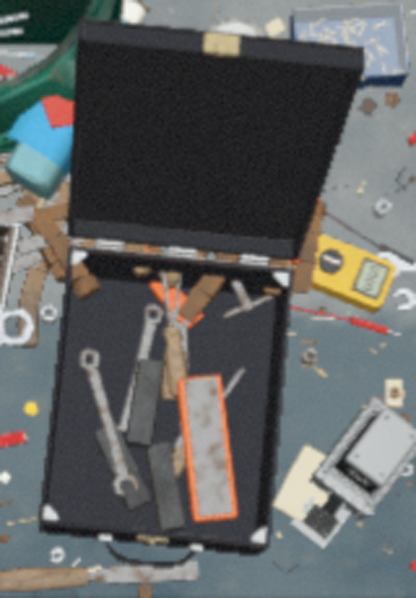

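Crop: case right edge at z=0.1 runs about y -0.28 to -0.32, 65 mm left of the pad, so I'll press with the gripper tilted away from it. The lid stands beyond x≈0.74. First a wrist look above the charger.

```bash
cat > plan.py <<'E'
from h import *
from scipy.spatial.transform import Rotation as Ro, Slerp
DOWN=lambda yaw:Ro.from_euler("xyz",[np.pi,0,yaw])
def plan(wps,op,step=.055,ang=.17):
    """wps: list of (xyz,Rotation,step or None); prints rows from measured pose"""
    s=robot.observe();x=np.array(s["tool_pos"]);q=Ro.from_euler("xyz",s["tool_rot"]);out=[]
    for w in wps:
        X,Q=np.array(w[0],float),w[1];st=w[2] if len(w)>2 else step
        n=max(1,int(np.ceil(max(np.linalg.norm(X-x)/st,(q.inv()*Q).magnitude()/ang))))
        sl=Slerp([0,1],Ro.concatenate([q,Q]));x0=x.copy()
        for i in range(1,n+1):
            xt=x0+(X-x0)*i/n;qt=sl(i/n)
            d=np.round(q.inv().apply(xt-x)*100,2);r=np.round((q.inv()*qt).as_rotvec(),3)
            x=x+q.apply(d/100);q=q*Ro.from_rotvec(r)
            out.append(" ".join(f"{v:g}" for v in [op,*(d+0.),*(r+0.)]))
    print(len(out));print("; ".join(out))
E
python3 -c "
from plan import *
print(np.round(shot('wrist')['hand_eye'],3))
plan([((.47,-.38,.30),DOWN(-.655))],100)"
```

```text
[[ 0.    -0.961 -0.277  0.076]
 [ 1.     0.    -0.     0.   ]
 [ 0.    -0.277  0.961 -0.158]
 [ 0.     0.     0.     1.   ]]
7
100 4.07 0.11 -1.05 0 0 0.151; 100 4.04 -0.5 -1.04 0 0 0.15; 100 3.93 -1.1 -1.05 0 0 0.151; 100 3.71 -1.67 -1.05 0 0 0.151; 100 3.42 -2.22 -1.04 0 0 0.15; 100 3.05 -2.7 -1.05 0 0 0.151; 100 2.61 -3.13 -1.05 0 0 0.151
```

Emit:
apply_moves(
  motion="100 4.07 0.11 -1.05 0 0 0.151; 100 4.04 -0.5 -1.04 0 0 0.15; 100 3.93 -1.1 -1.05 0 0 0.151; 100 3.71 -1.67 -1.05 0 0 0.151; 100 3.42 -2.22 -1.04 0 0 0.15; 100 3.05 -2.7 -1.05 0 0 0.151; 100 2.61 -3.13 -1.05 0 0 0.151; 0 0 0 0 0 0 0; 0 0 0 0 0 0 0; 0 0 0 0 0 0 0",
  force=20,
)

```text
time: 2.55
tool_pos: [0.4691, -0.3805, 0.2998]
tool_rot: [3.141, 0.001, -0.656]
contact_force: [-0.4, -1.0, -0.3]
opening: 0.0665
grip_force: 0.0
```

```bash
python3 - <<'E'
from plan import *
p=shot("wrist");np.save("w1.npy",p,allow_pickle=True)
print(p["state"]["tool_pos"],p["state"]["tool_rot"],p["state"]["qpos"],p["state"]["opening"])
cv2.imwrite("pics/w1.png",p["img"][:,:,::-1])
for n in ("charger","charged_pack","lever_pad"): print(n,[(np.round(d['centre'],4),round(d['score'],2)) for d in robot.search_frame(n,p)])
E
```

```text
[ 0.4690534  -0.38047578  0.29976302] [ 3.14138132e+00  7.14443810e-04 -6.55659356e-01] [-8.08175684e-01  4.53253322e-01  1.15357252e+00 -3.17618867e-04
  1.53544085e+00  1.41829126e+00] 0.06652519522853358
charger [(array([ 0.5088, -0.3918,  0.0461]), 0.97)]
charged_pack []
lever_pad [(array([ 0.4747, -0.3586,  0.0338]), 0.82), (array([ 0.5055, -0.3863,  0.0469]), 0.4)]
```

View pics/w1.png

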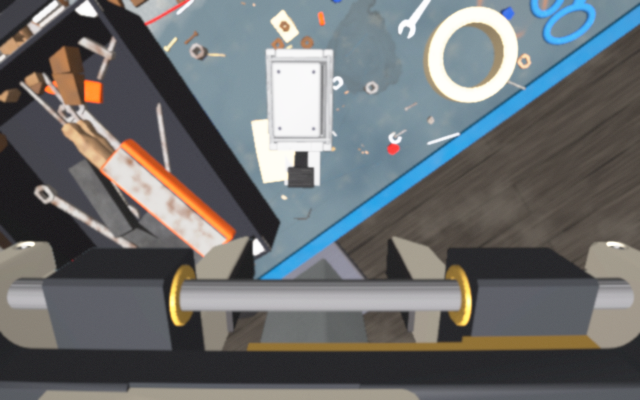

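Wrist view: charger upright in the picture, cap about (274..326, 60..137), body (267..332, 50..150), pad around (300,173), case edge on the left (275,225). Now numbers, refined with an enlarged crop.

```bash
python3 - <<'E'
from h import *
p=np.load("w1.npy",allow_pickle=True).item()
R,t=RT(p);print("cam",-R.T@t)
go=lambda n,px,z:print(n,z,np.round(ray(p,px,z)[:,:2],4).tolist())
go("cap",[(274,60),(326,60),(326,137),(274,137)],.1035)
go("pad",[(300,173)],.036)
# predicted model overlay
im=cv2.resize(p["img"][40:195,240:360,::-1],None,fx=4.8,fy=4.8,interpolation=cv2.INTER_CUBIC).copy()
c=np.array([.544,-.4055]);a=-.655
M=np.array([[np.cos(a),-np.sin(a)],[np.sin(a),np.cos(a)]])
def poly(x0,x1,y0,y1,z,col):
    P=[np.r_[c+M@np.array(v),z] for v in [(x0,y0),(x1,y0),(x1,y1),(x0,y1)]]
    q=((proj(p,P)-[240,40]+.5)*4.8-.5);cv2.polylines(im,[np.round(q).astype(int)],True,col,1);print(np.round(proj(p,P),1).tolist())
poly(-.037,.037,-.025,.025,.1035,(0,0,255))
poly(-.058,.056,-.038,.038,.051,(0,255,0))
poly(-.1065,-.0795,-.017,.017,.036,(255,0,255))
cv2.imwrite("pics/w1o.png",im)
E
```

```text
cam [ 0.52974381 -0.42610883  0.45805551]
cap 0.1035 [[0.5866, -0.4138], [0.5561, -0.4534], [0.4978, -0.409], [0.53, -0.3671]]
pad 0.036 [[0.4761, -0.3532]]
[[320.2, 139.4], [320.2, 62.0], [268.2, 62.1], [271.1, 139.5]]
[[331.2, 152.5], [332.0, 48.7], [262.6, 48.8], [266.9, 152.6]]
[[313.9, 189.2], [313.7, 168.1], [286.3, 168.1], [286.9, 189.2]]
```

View pics/w1o.png

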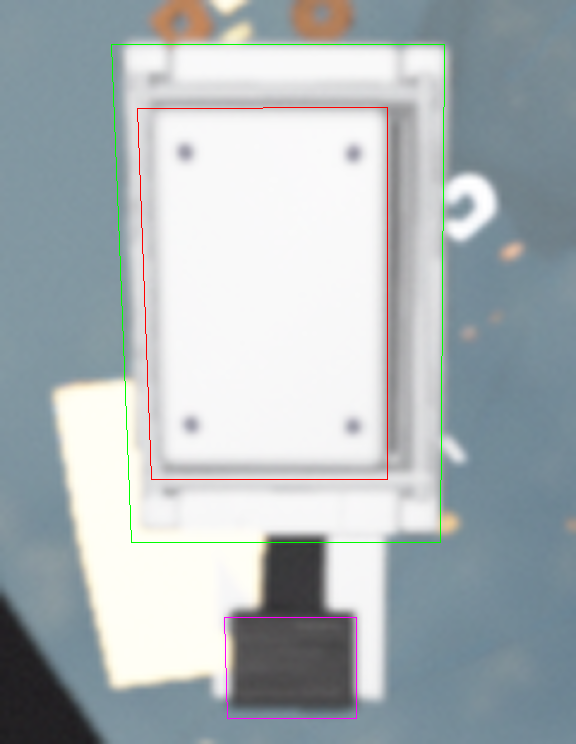

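```bash
cat >> plan.py <<'E'
C0=np.array([.5445,-.407]);YAW=-.655
def ch(x,y,z):
    return np.r_[C0+Ro.from_euler("z",YAW).as_matrix()[:2,:2]@[x,y],z]
TILT=Ro.from_rotvec(.4*Ro.from_euler("z",YAW).apply([1,0,0]))*DOWN(YAW)
E
python3 -c "
from plan import *
plan([(ch(-.096,.01,.2),TILT),(ch(-.096,.01,.06),TILT)],0)"
```

```text
6
0 -0.68 -1.15 3.33 0.133 0 0; 0 -0.67 -0.71 3.46 0.134 0 -0.001; 0 -0.68 -0.23 3.52 0.133 0 0; 0 0 1.82 4.3 0 0 0; 0 0 1.81 4.3 0 0 0; 0 0 1.82 4.3 0 0 0
```

Emit:
apply_moves(
  motion="0 -0.68 -1.15 3.33 0.133 0 0; 0 -0.67 -0.71 3.46 0.134 0 -0.001; 0 -0.68 -0.23 3.52 0.133 0 0; 0 0 1.82 4.3 0 0 0; 0 0 1.81 4.3 0 0 0; 0 0 1.82 4.3 0 0 0; 0 0 0 0 0 0 0; 0 0 0 0 0 0 0",
)

```text
time: 3.75
tool_pos: [0.4757, -0.3411, 0.0617]
tool_rot: [-2.742, -0.003, -0.655]
contact_force: [-0.3, 0.0, -0.1]
opening: 0.0006
grip_force: 0.0
```

Emit:
apply_moves(
  motion="0 0 0.39 0.92 0 0 0; 0 0 0.39 0.92 0 0 0; 0 0 0 0 0 0 0",
)

```text
time: 4.12
tool_pos: [0.4748, -0.3398, 0.0395]
tool_rot: [-2.741, 0.001, -0.654]
contact_force: [-0.2, 0.3, 0.2]
opening: 0.0006
grip_force: 0.0
```

```bash
python3 -c "
from h import *
p=shot('side');cv2.imwrite('pics/s1.png',cv2.resize(p['img'][170:310,320:480,::-1],None,fx=4,fy=4,interpolation=cv2.INTER_CUBIC))"
```

```text
(no output)
```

View pics/s1.png

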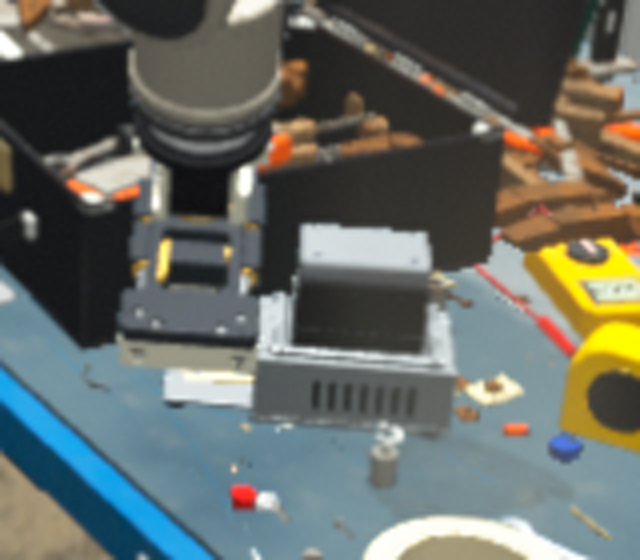

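Side crop: the gripper sits over the lever, clear of the case and charger; nothing pressed yet. Press on in small steps.

Emit:
apply_moves(
  motion="0 0 0.16 0.37 0 0 0; 0 0 0.16 0.37 0 0 0; 0 0 0 0 0 0 0",
)

```text
time: 4.55
tool_pos: [0.4749, -0.34, 0.0317]
tool_rot: [-2.741, 0.001, -0.654]
contact_force: [-2.3, 1.7, 2.7]
opening: 0.0004
grip_force: 1.0
```

Emit:
apply_moves(
  motion="0 0 0.12 0.28 0 0 0; 0 0 0.12 0.28 0 0 0; 0 0 0 0 0 0 0",
)

```text
time: 4.92
tool_pos: [0.475, -0.3402, 0.0255]
tool_rot: [-2.742, 0.0, -0.654]
contact_force: [-1.2, 0.8, 2.0]
opening: 0.0008
grip_force: 1.1
```

Emit:
apply_moves(
  motion="0 0 0.12 0.28 0 0 0; 0 0 0.12 0.28 0 0 0; 0 0 0 0 0 0 0",
)

```text
time: 5.3
tool_pos: [0.4751, -0.3401, 0.0212]
tool_rot: [-2.741, -0.001, -0.654]
contact_force: [-5.8, 2.2, 14.9]
opening: 0.0002
grip_force: 8.0
```

```bash
python3 -c "
from plan import *
x=np.array(robot.observe()['tool_pos'])
plan([(x+[0,0,.22],TILT),(ch(-.06,0,.30),DOWN(YAW))],100)"
```

```text
7
100 0 -2.15 -5.06 0 0 0; 100 0.01 -2.14 -5.07 -0.001 0 0.001; 100 0 -2.15 -5.06 0 0 0; 100 0 -2.14 -5.07 0 0 0; 100 1.19 -0.43 -1.94 -0.133 0 0; 100 1.2 -0.17 -1.99 -0.134 0 0; 100 1.19 0.09 -1.99 -0.133 0 0
```

Emit:
apply_moves(
  motion="0 0 -2.15 -5.06 0 0 0; 0 0 -2.15 -5.06 0 0 0; 100 0 -2.15 -5.06 0 0 0; 100 0 -2.14 -5.07 0 0 0; 100 1.19 -0.43 -1.94 -0.133 0 0; 100 1.2 -0.17 -1.99 -0.134 0 0; 100 1.19 0.09 -1.99 -0.133 0 0; 100 0 0 0 0 0 0; 100 0 0 0 0 0 0",
)

```text
time: 6.42
tool_pos: [0.4966, -0.37, 0.2971]
tool_rot: [-3.139, 0.002, -0.654]
contact_force: [1.2, 0.4, -0.2]
opening: 0.0659
grip_force: 0.0
```

```bash
python3 - <<'E'
from plan import *
p=shot("wrist");np.save("w2.npy",p,allow_pickle=True);print(p["state"]["tool_pos"],p["state"]["tool_rot"])
im=cv2.resize(p["img"][20:215,220:380,::-1],None,fx=3,fy=3,interpolation=cv2.INTER_CUBIC).copy()
def poly(x0,x1,y0,y1,z,col):
    q=((proj(p,[ch(*v,z) for v in [(x0,y0),(x1,y0),(x1,y1),(x0,y1)]])-[220,20]+.5)*3-.5);cv2.polylines(im,[np.round(q).astype(int)],True,col,1)
poly(-.037,.037,-.025,.025,.1035,(0,0,255));poly(-.037,.037,-.025,.025,.110,(255,0,0))
poly(-.058,.056,-.038,.038,.051,(0,255,0));poly(-.1065,-.0795,-.017,.017,.036,(255,0,255))
s=shot("side")
b=cv2.resize(s["img"][205:290,370:450,::-1],None,fx=4,fy=4,interpolation=cv2.INTER_CUBIC)
o=np.zeros((600,800,3),np.uint8);o[:585,:480]=im;o[:340,480:]=b
cv2.imwrite("pics/w2.png",o)
E
```

```text
[ 0.49655058 -0.36997502  0.297064  ] [-3.13918966e+00  1.89604776e-03 -6.54015654e-01]
```

View pics/w2.png

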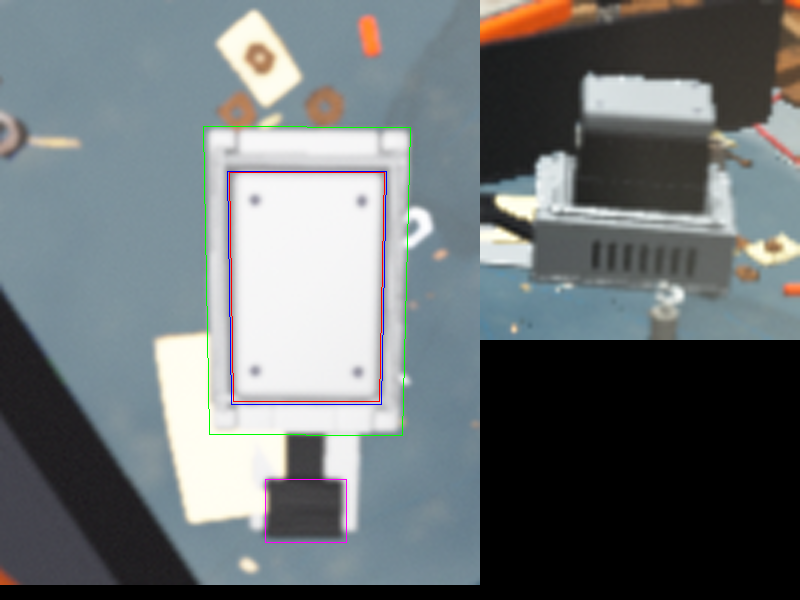

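The overlay matches the charger and cap, and in the side crop the cap sits higher than before: the pack is released. Now grasp it.

```bash
python3 -c "
from plan import *
plan([(ch(0,0,.17),DOWN(YAW)),(ch(0,0,.06),DOWN(YAW))],100)"
```

```text
6
100 2.03 -0.02 4.23 -0.001 0.001 0; 100 2.03 -0.02 4.23 0 0.001 0; 100 2.03 -0.02 4.23 -0.001 0 -0.001; 100 0 0 3.67 0 0 0; 100 0 0 3.66 0 0 0; 100 0 0 3.67 0 0 0
```

Emit:
apply_moves(
  motion="100 2.03 -0.02 4.23 0 0 0; 100 2.03 -0.02 4.23 0 0 0; 100 2.03 -0.02 4.23 0 0 0; 100 0 0 2.75 0 0 0; 100 0 0 2.75 0 0 0; 100 0 0 2.75 0 0 0; 100 0 0 2.75 0 0 0; 100 0 0 0 0 0 0",
)

```text
time: 7.52
tool_pos: [0.5433, -0.4063, 0.0584]
tool_rot: [-3.14, 0.006, -0.656]
contact_force: [0.3, -0.1, -0.1]
opening: 0.0914
grip_force: 0.0
```

Emit:
apply_moves(
  motion="40 0 0 0 0 0 0; 40 0 0 0 0 0 0; 40 0 0 0 0 0 0; 40 0 0 0 0 0 0; 40 0 0 0 0 0 0",
  force=30,
)

```text
time: 8.15
tool_pos: [0.5454, -0.4078, 0.0623]
tool_rot: [3.14, -0.001, -0.654]
contact_force: [-3.0, -2.7, 3.0]
opening: 0.0499
grip_force: 29.8
```

Emit:
apply_moves(
  motion="40 0 0 -1.5 0 0 0; 40 0 0 -2 0 0 0; 40 0 0 -2.5 0 0 0; 40 0 0 -3 0 0 0; 40 0 0 -4 0 0 0; 40 0 0 -5 0 0 0; 40 0 0 -4 0 0 0; 40 0 0 -2 0 0 0; 40 0 0 0 0 0 0",
  force=40,
)

```text
time: 9.28
tool_pos: [0.5461, -0.4067, 0.3037]
tool_rot: [-3.141, -0.003, -0.654]
contact_force: [0.4, -0.2, -4.5]
opening: 0.0499
grip_force: 39.7
```

```bash
python3 - <<'E'
from plan import *
p=shot("side")
b=cv2.resize(p["img"][120:300,340:480,::-1],None,fx=3,fy=3,interpolation=cv2.INTER_CUBIC)
t=shot("top");np.save("top2.npy",t,allow_pickle=True)
for n in ("pack_tray","flat_pack"): print(n,[(np.round(d['centre'],4),round(d['score'],2)) for d in robot.search_frame(n,t)])
c=cv2.resize(t["img"][165:245,160:300,::-1],None,fx=2.6,fy=2.6,interpolation=cv2.INTER_CUBIC)
o=np.zeros((540,800,3),np.uint8);o[:540,:420]=b;o[:208,430:430+364]=c
cv2.imwrite("pics/lift.png",o)
# tray free place from tray fit
T=np.array([.4867,.2641])
for a in (.132,.11): print(Ro.from_euler("z",a).apply([0,-.04,0])[:2]+T)
E
```

```text
pack_tray [(array([0.4842, 0.2439, 0.0067]), 0.87)]
flat_pack [(array([0.448 , 0.061 , 0.0837]), 0.73)]
[0.49196468 0.22444797]
[0.49109113 0.22434176]
```

View pics/lift.png

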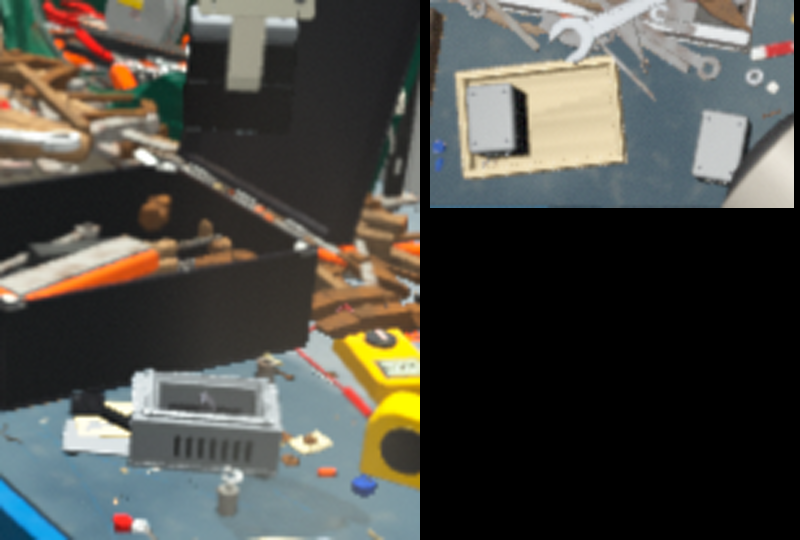

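Left: pack held, bay empty, lever out of the way. Right: tray and flat pack unchanged. Now the tray fit and route.

```bash
python3 - <<'E'
from plan import *
p=np.load("top.npy",allow_pickle=True).item()
for n,px,z in (("tray",[(28,228),(395,190),(425,437),(48,470)],.034),("tp",[(55,258),(157,252),(165,404),(62,412)],.086),("flat",[(602,316),(705,328),(683,474),(577,462)],.08)):
    w=ray(p,(np.array(px)+.5)/6-.5+np.array((165,155)),z)[:,:2].astype(np.float32)
    ex=[w[0]-w[3],w[1]-w[2]];ey=[w[0]-w[1],w[3]-w[2]]
    print(n,w.mean(0),[round(float(np.arctan2(v[1],v[0])),3) for v in ex],[round(float(np.arctan2(-v[0],v[1])),3) for v in ey],np.round(w,3).tolist())
# yellowish tray mask check: inner floor corners via wrist later
T=np.array([.4867,.2641]);a=.11
P=np.r_[Ro.from_euler("z",a).apply([0,-.043,0])[:2]+T,.16];print(P)
plan([((.45,-.2,.33),DOWN(-.4)),((.44,.10,.33),DOWN(-.05)),(np.r_[P[:2],.25],DOWN(a))],40,step=.05)
E
```

```text
tray [0.48671955 0.26408708] [0.121, 0.143] [0.106, 0.09] [[0.5370000004768372, 0.3619999885559082], [0.5559999942779541, 0.18199999630451202], [0.4350000023841858, 0.16500000655651093], [0.4180000126361847, 0.34700000286102295]]
tp [0.47948465 0.30642337] [0.083, 0.086] [0.061, 0.081] [[0.5139999985694885, 0.33399999141693115], [0.5170000195503235, 0.2849999964237213], [0.4449999928474426, 0.27900001406669617], [0.4410000145435333, 0.328000009059906]]
flat [0.45078287 0.05637779] [-0.154, -0.138] [-0.115, -0.11] [[0.4880000054836273, 0.07599999755620956], [0.4819999933242798, 0.027000000700354576], [0.414000004529953, 0.03700000047683716], [0.4189999997615814, 0.0860000029206276]]
[0.49142047 0.22135989 0.16      ]
16
40 -4.03 -2.12 -0.59 0 0.001 -0.051; 40 -3.91 -2.31 -0.6 0 0 -0.051; 40 -3.79 -2.52 -0.59 -0.001 0.001 -0.05; 40 -3.65 -2.7 -0.6 0 0.001 -0.051; 40 -3.52 -2.88 -0.61 0 0 -0.051; 40 -1.8 -3.89 0 0 0 -0.05; 40 -1.6 -3.98 0 0 0 -0.05; 40 -1.41 -4.05 0 0 0 -0.05; 40 -1.2 -4.12 0 0 0 -0.05; 40 -0.99 -4.17 0 0 0 -0.05; 40 -0.78 -4.22 0 0 0 -0.05; 40 -0.57 -4.25 0 0 0 -0.05; 40 1.13 -3.09 2 0 0 -0.04; 40 1.26 -3.05 2 0 0 -0.04; 40 1.38 -2.99 2 0 0 -0.04; 40 1.49 -2.94 2 0 0 -0.04
```

Emit:
apply_moves(
  motion="40 -4.03 -2.12 -0.59 0 0 -0.051; 40 -3.91 -2.31 -0.6 0 0 -0.051; 40 -3.79 -2.52 -0.59 0 0 -0.05; 40 -3.65 -2.7 -0.6 0 0 -0.051; 40 -3.52 -2.88 -0.61 0 0 -0.051; 40 -1.8 -3.89 0 0 0 -0.05; 40 -1.6 -3.98 0 0 0 -0.05; 40 -1.41 -4.05 0 0 0 -0.05; 40 -1.2 -4.12 0 0 0 -0.05; 40 -0.99 -4.17 0 0 0 -0.05; 40 -0.78 -4.22 0 0 0 -0.05; 40 -0.57 -4.25 0 0 0 -0.05; 40 1.13 -3.09 2 0 0 -0.04; 40 1.26 -3.05 2 0 0 -0.04; 40 1.38 -2.99 2 0 0 -0.04; 40 1.49 -2.94 2 0 0 -0.04; 40 0 0 0 0 0 0; 40 0 0 0 0 0 0",
)

```text
time: 11.72
tool_pos: [0.4915, 0.2204, 0.251]
tool_rot: [3.141, 0.001, 0.11]
contact_force: [0.1, -0.3, -2.9]
opening: 0.0495
grip_force: 39.8
```

```bash
python3 - <<'E'
from plan import *
s=robot.observe();print(s["tool_pos"],s["tool_rot"],s["contact_force"],s["opening"])
w=shot("wrist");np.save("w3.npy",w,allow_pickle=True)
T=np.array([.4867,.2641]);a=.11
for n in ("pack_tray","tray_pack","flat_pack"): 
    print(n,[(np.round(d['centre'],4),round(d['score'],2)) for d in robot.search_frame(n,w)])
    for d in robot.trace(n,w)[:3]:
        m=d["pixels"].astype(np.uint8);c,_=cv2.findContours(m,0,2);c=max(c,key=cv2.contourArea)
        z={"pack_tray":.034}.get(n,.086)
        ap=cv2.approxPolyDP(cv2.convexHull(c),6,True)[:,0]
        print(round(d["score"],2),m.sum(),[(q.tolist(),np.round(v[:2],3).tolist()) for q,v in zip(ap,ray(w,ap,z))])
# predicted tray rim corners
P=[np.r_[Ro.from_euler("z",a).apply([x,y,0])[:2]+T,.034] for x,y in [(.06,.09),(.06,-.09),(-.06,-.09),(-.06,.09)]]
print("pred",np.round(proj(w,P),0).tolist(),np.round(P,3)[:,:2].tolist())
E
```

```text
[0.49147266 0.22041118 0.25102778] [3.14074236e+00 1.22400887e-03 1.09666287e-01] [ 0.0563723  -0.34475673 -2.91129118] 0.04953735234892145
pack_tray [(array([0.5154, 0.256 , 0.0086]), 0.56)]
0.8 7250 [([359, 120], [0.552, 0.185]), ([359, 173], [0.495, 0.177]), ([204, 222], [0.418, 0.347]), ([194, 118], [0.535, 0.36])]
tray_pack [(array([0.4836, 0.3021, 0.0876]), 0.79)]
0.64 4828 [([264, 141], [0.526, 0.277]), ([267, 192], [0.477, 0.27]), ([253, 219], [0.448, 0.282]), ([208, 220], [0.442, 0.327]), ([202, 149], [0.512, 0.334]), ([226, 139], [0.524, 0.312])]
flat_pack [(array([0.4632, 0.0797, 0.0776]), 0.89)]
0.66 4265 [([438, 182], [0.505, 0.107]), ([475, 192], [0.499, 0.069]), ([504, 212], [0.482, 0.036]), ([489, 247], [0.444, 0.041]), ([422, 244], [0.44, 0.11]), ([417, 232], [0.452, 0.118])]
pred [[194.0, 117.0], [363.0, 116.0], [360.0, 223.0], [204.0, 223.0]] [[0.536, 0.36], [0.556, 0.181], [0.437, 0.168], [0.417, 0.347]]
```

The tray prediction matches within a pixel or two. Lower the pack.

Emit:
apply_moves(
  motion="40 0 0 4 0 0 0; 40 0 0 4.5 0 0 0; 40 0 0 4.5 0 0 0; 40 0 0 3.5 0 0 0; 40 0 0 2 0 0 0; 40 0 0 1 0 0 0; 40 0 0 0.5 0 0 0; 40 0 0 0 0 0 0",
)

```text
time: 13.08
tool_pos: [0.4923, 0.2209, 0.0519]
tool_rot: [3.142, -0.001, 0.11]
contact_force: [0.1, -0.3, -3.4]
opening: 0.0499
grip_force: 39.8
```

Emit:
apply_moves(
  motion="40 0 0 0.3 0 0 0; 40 0 0 0.3 0 0 0; 40 0 0 0 0 0 0",
)

```text
time: 13.45
tool_pos: [0.4918, 0.2208, 0.0453]
tool_rot: [3.141, 0.0, 0.11]
contact_force: [0.3, 0.1, -4.1]
opening: 0.0502
grip_force: 39.8
```

Emit:
apply_moves(
  motion="40 0 0 0.2 0 0 0; 40 0 0 0.2 0 0 0; 40 0 0 0 0 0 0",
)

```text
time: 13.82
tool_pos: [0.4918, 0.2207, 0.0412]
tool_rot: [3.141, 0.0, 0.11]
contact_force: [-0.4, 0.2, -3.7]
opening: 0.0497
grip_force: 39.8
```

Emit:
apply_moves(
  motion="40 0 0 0.2 0 0 0; 40 0 0 0 0 0 0",
)

```text
time: 14.08
tool_pos: [0.4919, 0.2208, 0.0392]
tool_rot: [3.141, 0.0, 0.11]
contact_force: [-0.3, -0.2, -4.2]
opening: 0.0501
grip_force: 39.8
```

Emit:
apply_moves(
  motion="40 0 0 0.15 0 0 0; 40 0 0 0 0 0 0",
)

```text
time: 14.32
tool_pos: [0.4922, 0.2208, 0.0385]
tool_rot: [3.141, -0.001, 0.11]
contact_force: [-1.6, -1.8, 2.9]
opening: 0.0497
grip_force: 39.8
```

Emit:
apply_moves(
  motion="40 0 0 0.15 0 0 0; 40 0 0 0 0 0 0",
)

```text
time: 14.58
tool_pos: [0.4923, 0.2206, 0.0382]
tool_rot: [3.141, -0.002, 0.11]
contact_force: [-5.3, -3.8, 14.3]
opening: 0.0497
grip_force: 39.9
```

Emit:
apply_moves(
  motion="40 0 0 -0.15 0 0 0; 62 0 0 0 0 0 0; 66 0 0 0 0 0 0; 66 0 0 0 0 0 0; 66 0 0 -0.5 0 0 0; 66 0 0 -2 0 0 0; 66 0 0 -4 0 0 0; 66 0 0 -5 0 0 0; 66 0 0 -5 0 0 0; 66 0 0 -4 0 0 0; 100 0 0 0 0 0 0",
)

```text
time: 15.95
tool_pos: [0.4934, 0.2213, 0.2467]
tool_rot: [-3.14, -0.008, 0.11]
contact_force: [-0.2, 0.2, -0.5]
opening: 0.0665
grip_force: 0.0
```

```bash
python3 - <<'E'
from plan import *
s=robot.observe();print(s["tool_pos"],s["tool_rot"],s["contact_force"],s["opening"])
w=shot("wrist");sd=shot("side");tp=shot("top")
for p,c in ((w,"w"),(tp,"t"),(sd,"s")):
    print(c,[(np.round(d['centre'],4),round(d['score'],2)) for d in robot.search_frame("tray_pack",p)])
def rect(im,org,z):
    pass
for d in robot.trace("flat_pack",w)[:4]:
    m=d["pixels"].astype(np.uint8);ys,xs=np.nonzero(m);print(round(d["score"],2),m.sum(),xs.min(),xs.max(),ys.min(),ys.max())
plan([((.40,.07,.25),DOWN(-.13))],100)
E
```

```text
[0.4934251  0.22132453 0.24672025] [-3.1404797  -0.00770629  0.10979553] [-0.1954363   0.2296766  -0.46521561] 0.06652293148847294
w [(array([0.482 , 0.3053, 0.0859]), 0.87)]
t [(array([0.4659, 0.3029, 0.084 ]), 0.6)]
s [(array([0.4549, 0.2859, 0.0703]), 0.8)]
0.73 4075 419 507 187 264
4
100 -2.69 3.49 -0.2 0 0.001 0.06; 100 -2.47 3.65 -0.2 0 0 0.06; 100 -2.24 3.79 -0.2 0.001 0.001 0.06; 100 -2.02 3.92 -0.21 0 0 0.06
```

Emit:
apply_moves(
  motion="100 -2.69 3.49 -0.2 0 0 0.06; 100 -2.47 3.65 -0.2 0 0 0.06; 100 -2.24 3.79 -0.2 0 0 0.06; 100 -2.02 3.92 -0.21 0 0 0.06; 100 0 0 0 0 0 0; 100 0 0 0 0 0 0",
)

```text
time: 17.05
tool_pos: [0.4008, 0.0704, 0.2509]
tool_rot: [-3.141, -0.0, -0.13]
contact_force: [-0.0, -0.3, 0.6]
opening: 0.092
grip_force: 0.0
```

```bash
python3 - <<'E'
from plan import *
w=shot("wrist");np.save("w4.npy",w,allow_pickle=True);tp=shot("top");np.save("top3.npy",tp,allow_pickle=True)
print(w["state"]["tool_pos"],w["state"]["tool_rot"])
def cap(p,guess,z,label):
    c=proj(p,[[*guess,z]])[0];r=proj(p,[[guess[0]+.055,guess[1],z]])[0];k=int(np.linalg.norm(r-c))
    x0,y0=max(0,int(c[0])-k),max(0,int(c[1])-k);im=p["img"][y0:int(c[1])+k,x0:int(c[0])+k]
    hsv=cv2.cvtColor(im,cv2.COLOR_RGB2HSV);cc=im[min(int(c[1])-y0,im.shape[0]-1),int(c[0])-x0].astype(int)
    m=(np.abs(im.astype(int)-cc).max(2)<28).astype(np.uint8)
    m=cv2.morphologyEx(m,cv2.MORPH_CLOSE,np.ones((3,3)));m=cv2.morphologyEx(m,cv2.MORPH_OPEN,np.ones((3,3)))
    n,l,st,ce=cv2.connectedComponentsWithStats(m);i=l[int(c[1])-y0,int(c[0])-x0]
    ys,xs=np.nonzero(l==i);W=ray(p,np.c_[xs+x0,ys+y0],z)[:,:2]
    print(label,cc,cv2.minAreaRect((W*1000).astype(np.float32)),W.mean(0),len(xs))
cap(w,(.449,.058),.08,"flat wrist");cap(tp,(.449,.058),.08,"flat top")
cap(tp,(.492,.221),.086,"placed top");cap(tp,(.4795,.3064),.086,"old top")
cap(w,(.492,.221),.086,"placed wrist")
for n in ("flat_pack",): print([(np.round(d['centre'],4),round(d['score'],2)) for d in robot.search_frame(n,w)])
for d in robot.trace("flat_pack",w)[:2]:
    ys,xs=np.nonzero(d["pixels"]);W=ray(w,np.c_[xs,ys],.08)[:,:2];print(cv2.minAreaRect((W*1000).astype(np.float32)))
E
```

```text
[0.40081086 0.07036565 0.25089944] [-3.14137177e+00 -2.89245132e-04 -1.30360380e-01]
flat wrist [238 238 239] ((449.2781982421875, 58.99102020263672), (44.93325424194336, 68.82276916503906), 80.20437622070312) [0.45044882 0.05888941] 3472
flat top [212 206 195] ((461.882080078125, 86.37818908691406), (82.90452575683594, 56.63994216918945), 0.763942539691925) [0.463696   0.08686141] 560
placed top [209 202 190] ((490.446044921875, 223.2176971435547), (98.49498748779297, 105.02107238769531), 1.3438133001327515) [0.48588134 0.21354055] 739
old top [198 201 201] ((480.19195556640625, 307.1964111328125), (69.71549224853516, 45.524391174316406), 5.298635482788086) [0.47996723 0.3069367 ] 396
placed wrist [225 225 226] ((492.3055114746094, 221.4212646484375), (69.61971282958984, 46.50264358520508), 6.151288986206055) [0.4935999  0.22047399] 3712
[(array([0.4517, 0.0596, 0.0789]), 0.86), (array([0.4778, 0.2905, 0.0846]), 0.68)]
((485.6567077636719, 236.56130981445312), (106.80207824707031, 167.22894287109375), 6.581858158111572)
```

Placed pack reads (0.492, 0.221), upright and in place, neighbour unmoved. Now the flat pack: centre (0.4495, 0.059), yaw -0.16.

```bash
python3 -c "
from plan import *
plan([((.4495,.059,.14),DOWN(-.16)),((.4495,.059,.042),DOWN(-.16),.03)],100)"
```

```text
7
100 1.66 0.18 3.69 0 0 0.01; 100 1.67 0.17 3.69 0 0 0.011; 100 1.66 0.14 3.69 0 0 0.01; 100 0 0 2.45 0 0 0; 100 0 0 2.45 0 0 0; 100 0 0 2.45 0 0 0; 100 0.01 0 2.45 0 0 0
```

Emit:
apply_moves(
  motion="100 1.66 0.18 3.69 0 0 0.01; 100 1.67 0.17 3.69 0 0 0.011; 100 1.66 0.14 3.69 0 0 0.01; 100 0 0 2.45 0 0 0; 100 0 0 2.45 0 0 0; 100 0 0 2.45 0 0 0; 100 0 0 2.45 0 0 0; 100 0 0 0 0 0 0; 40 0 0 0 0 0 0; 40 0 0 0 0 0 0; 40 0 0 0 0 0 0; 40 0 0 0 0 0 0; 40 0 0 0 0 0 0",
  force=40,
)

```text
time: 18.88
tool_pos: [0.4494, 0.0582, 0.0426]
tool_rot: [3.141, -0.001, -0.161]
contact_force: [-0.5, 0.4, 2.2]
opening: 0.0496
grip_force: 40.0
```

Emit:
apply_moves(
  motion="40 0 0 -1.5 0 0 0; 40 0 0 -3 0 0 0; 40 0 0 -5 0 0 0; 40 0 0 -6 0 0 0; 40 0 0 -6 0 0 0; 40 0 0 -4 0 0 0; 40 0 0 -2 0 0 0; 40 0 0 0 0 0 0",
)

```text
time: 19.88
tool_pos: [0.4494, 0.0583, 0.318]
tool_rot: [-3.142, -0.002, -0.161]
contact_force: [-0.1, -0.0, -2.8]
opening: 0.0496
grip_force: 40.0
```

```bash
python3 - <<'E'
from plan import *
s=robot.observe();print(s["tool_pos"],s["tool_rot"],s["contact_force"],s["opening"])
w=shot("wrist");np.save("w5.npy",w,allow_pickle=True)
# held cap: top expected .038 above TCP; is it in view / where along tool x?
for n in ("flat_pack",):
    for d in robot.trace(n,w)[:2]:
        ys,xs=np.nonzero(d["pixels"]);print(round(d["score"],2),len(xs),xs.min(),xs.max(),ys.min(),ys.max())
T=Ro.from_euler("xyz",s["tool_rot"])
P=[np.array(s["tool_pos"])+T.apply(v) for v in [(.037,-.025,-.038),(.037,.025,-.038),(.037,.025,.042),(.037,-.025,.042)]]
print("front... back face pred",np.round(proj(w,P),0).tolist())
plan([((.45,-.15,.31),DOWN(-.4)),(ch(0,0,.25),DOWN(YAW))],40,step=.05)
E
```

```text
[0.44941016 0.05830325 0.31800135] [-3.14152966e+00 -2.18450582e-03 -1.61270933e-01] [-0.07708828 -0.0438301  -2.76057036] 0.04962768705290983
0.64 16290 256 385 172 343
front... back face pred [[253.0, 212.0], [389.0, 212.0], [363.0, 170.0], [278.0, 170.0]]
11
40 0.7 4.11 0.12 0 0 0.048; 40 0.89 4.07 0.12 0 0.001 0.047; 40 1.09 4.02 0.12 0 0 0.048; 40 1.28 3.97 0.12 0.001 0.001 0.048; 40 1.46 3.9 0.11 0 0 0.048; 40 3.12 3.33 1 0 0 0.042; 40 3.26 3.2 1 0 0 0.043; 40 3.39 3.05 1 0 0 0.042; 40 3.52 2.91 1 0 0 0.043; 40 3.64 2.75 1 0 0 0.042; 40 3.75 2.6 0.99 0 0 0.043
```

Emit:
apply_moves(
  motion="40 0.7 4.11 0.12 0 0 0.048; 40 0.89 4.07 0.12 0 0 0.047; 40 1.09 4.02 0.12 0 0 0.048; 40 1.28 3.97 0.12 0 0 0.048; 40 1.46 3.9 0.11 0 0 0.048; 40 3.12 3.33 1 0 0 0.042; 40 3.26 3.2 1 0 0 0.043; 40 3.39 3.05 1 0 0 0.042; 40 3.52 2.91 1 0 0 0.043; 40 3.64 2.75 1 0 0 0.042; 40 3.75 2.6 0.99 0 0 0.043; 40 0 0 0 0 0 0; 40 0 0 0 0 0 0",
)

```text
time: 21.6
tool_pos: [0.5448, -0.4063, 0.2496]
tool_rot: [-3.141, 0.004, -0.655]
contact_force: [0.5, -0.9, -3.4]
opening: 0.0496
grip_force: 40.0
```

```bash
python3 - <<'E'
from plan import *
s=robot.observe();print(s["tool_pos"],s["tool_rot"],ch(0,0,.1))
# refine bay centre using released cap picture w2 and lifted tool position
p=np.load("w2.npy",allow_pickle=True).item()
c=proj(p,[ch(0,0,.11)])[0].astype(int);im=p["img"];cc=im[c[1],c[0]].astype(int)
m=(np.abs(im.astype(int)-cc).max(2)<18).astype(np.uint8);m=cv2.morphologyEx(m,cv2.MORPH_OPEN,np.ones((3,3)))
n,l,st,ce=cv2.connectedComponentsWithStats(m);ys,xs=np.nonzero(l==l[c[1],c[0]])
W=ray(p,np.c_[xs,ys],.110)[:,:2];print(cv2.minAreaRect((W*1000).astype(np.float32)),len(xs))
plan([(ch(0,0,.12),DOWN(YAW),.035)],40)
E
```

```text
[ 0.54478113 -0.40630231  0.24960272] [-3.14094194  0.00351299 -0.65503706] [ 0.5445 -0.407   0.1   ]
((545.3043823242188, -407.7602233886719), (44.346038818359375, 67.40093994140625), 52.54010772705078) 3166
4
40 0.02 0.02 3.24 0 0.001 0; 40 0.01 0.02 3.24 0 0.001 0; 40 0.01 0.02 3.24 0 0.001 0; 40 0.01 0.02 3.24 -0.001 0.001 0
```

Emit:
apply_moves(
  motion="40 0.02 0.03 3.24 0 0 0; 40 0.02 0.03 3.24 0 0 0; 40 0.02 0.03 3.24 0 0 0; 40 0.02 0.03 3.24 0 0 0; 40 0 0 1.2 0 0 0; 40 0 0 0.8 0 0 0; 40 0 0 0 0 0 0",
)

```text
time: 22.48
tool_pos: [0.5455, -0.4084, 0.1028]
tool_rot: [3.141, -0.001, -0.655]
contact_force: [-0.6, -0.4, -3.4]
opening: 0.0497
grip_force: 40.0
```

Emit:
apply_moves(
  motion="40 0 0 0.4 0 0 0; 40 0 0 0.4 0 0 0; 40 0 0 0.3 0 0 0; 40 0 0 0 0 0 0",
)

```text
time: 22.98
tool_pos: [0.5451, -0.4084, 0.0907]
tool_rot: [-3.142, 0.0, -0.655]
contact_force: [-0.2, 0.0, -3.4]
opening: 0.0496
grip_force: 40.0
```

Emit:
apply_moves(
  motion="40 0 -0.07 0.3 0 0 0; 40 0 0 0.3 0 0 0; 40 0 0 0.3 0 0 0; 40 0 0 0 0 0 0",
)

```text
time: 23.48
tool_pos: [0.5459, -0.4082, 0.0828]
tool_rot: [3.141, -0.002, -0.655]
contact_force: [0.4, 0.4, 2.6]
opening: 0.05
grip_force: 40.0
```

Emit:
apply_moves(
  motion="40 0 0 0.25 0 0 0; 40 0 0 0.25 0 0 0; 40 0 0 0 0 0 0",
)

```text
time: 23.85
tool_pos: [0.5459, -0.4082, 0.077]
tool_rot: [3.141, -0.001, -0.655]
contact_force: [0.7, 0.0, 0.4]
opening: 0.0499
grip_force: 40.0
```

Emit:
apply_moves(
  motion="40 0 0 0.25 0 0 0; 40 0 0 0.25 0 0 0; 40 0 0 0 0 0 0",
  force=60,
)

```text
time: 24.22
tool_pos: [0.5459, -0.4082, 0.072]
tool_rot: [3.141, -0.001, -0.655]
contact_force: [1.3, -0.9, 1.5]
opening: 0.0499
grip_force: 60.0
```

Emit:
apply_moves(
  motion="40 0 0 0.25 0 0 0; 40 0 0 0.25 0 0 0; 40 0 0 0 0 0 0",
)

```text
time: 24.6
tool_pos: [0.5459, -0.4082, 0.0679]
tool_rot: [3.141, -0.002, -0.655]
contact_force: [-0.5, -0.8, 6.3]
opening: 0.0495
grip_force: 60.0
```

Emit:
apply_moves(
  motion="40 0 0 0.2 0 0 0; 40 0 0 0.2 0 0 0; 40 0 0 0 0 0 0",
)

```text
time: 24.98
tool_pos: [0.5459, -0.4082, 0.0638]
tool_rot: [3.141, -0.001, -0.655]
contact_force: [-0.4, -0.8, 5.2]
opening: 0.0499
grip_force: 60.0
```

Emit:
apply_moves(
  motion="40 0 0 0.2 0 0 0; 40 0 0 0.15 0 0 0; 40 0 0 0 0 0 0",
)

```text
time: 25.35
tool_pos: [0.546, -0.4083, 0.0621]
tool_rot: [3.141, -0.002, -0.655]
contact_force: [-3.3, 1.9, 15.1]
opening: 0.0497
grip_force: 60.0
```

Emit:
apply_moves(
  motion="40 0 0 0.15 0 0 0; 40 0 0 0.1 0 0 0; 40 0 0 0 0 0 0",
)

```text
time: 25.72
tool_pos: [0.546, -0.4083, 0.0621]
tool_rot: [3.141, -0.003, -0.655]
contact_force: [-8.3, 4.9, 27.4]
opening: 0.0495
grip_force: 60.0
```

Firm stop at the expected depth. Ease off, release and check.

Emit:
apply_moves(
  motion="40 0 0 -0.3 0 0 0; 40 0 0 -0.3 0 0 0; 40 0 0 -0.1 0 0 0; 40 0 0 0 0 0 0",
)

```text
time: 26.22
tool_pos: [0.5459, -0.4082, 0.0644]
tool_rot: [3.141, -0.001, -0.655]
contact_force: [-0.4, -0.6, 7.0]
opening: 0.0497
grip_force: 60.0
```

Emit:
apply_moves(
  motion="40 0 0 -0.15 0 0 0; 40 0 0 -0.15 0 0 0; 40 0 0 0 0 0 0",
)

```text
time: 26.6
tool_pos: [0.5458, -0.4082, 0.0664]
tool_rot: [3.141, -0.001, -0.655]
contact_force: [2.4, -3.7, -1.9]
opening: 0.0495
grip_force: 60.0
```

Emit:
apply_moves(
  motion="100 0 0 0 0 0 0; 100 0 0 0 0 0 0; 100 0 0 0 0 0 0; 100 0 0 0 0 0 0; 100 0 0 -3 0 0 0; 100 0 0 -5 0 0 0; 100 -2 0 -5 0 0 0; 100 -2 0 -5 0 0 0; 100 -2 0 -5 0 0 0; 100 0 0 0 0 0 0; 100 0 0 0 0 0 0",
)

```text
time: 27.98
tool_pos: [0.4978, -0.3711, 0.2966]
tool_rot: [-3.142, 0.0, -0.655]
contact_force: [-0.3, 0.3, -1.2]
opening: 0.0918
grip_force: 0.0
```

```bash
cat > chk.py <<'E'
from plan import *
def cap(p,X,tol=22):
    c=proj(p,[X])[0].astype(int);im=p["img"];cc=np.median(im[c[1]-2:c[1]+3,c[0]-2:c[0]+3].reshape(-1,3),0).astype(int)
    m=(np.abs(im.astype(int)-cc).max(2)<tol).astype(np.uint8);m=cv2.morphologyEx(m,cv2.MORPH_OPEN,np.ones((3,3)))
    n,l,st,ce=cv2.connectedComponentsWithStats(m);i=l[c[1],c[0]];ys,xs=np.nonzero(l==i)
    W=ray(p,np.c_[xs,ys],X[2])[:,:2];return np.round(np.r_[sum(cv2.minAreaRect((W*1000).astype(np.float32))[:2],()),len(xs),ce[i]],1)
if __name__=="__main__":
    sd=shot("side");w=shot("wrist");tp=shot("top");print(w["state"]["tool_pos"])
    for d in robot.trace("charged_pack",sd)[:2]:
        ys,xs=np.nonzero(d["pixels"]);print("side",round(d["score"],2),len(xs),xs.min(),xs.max(),ys.min(),ys.max())
    for z in (.1035,.110): print("pred side top corners",np.round(proj(sd,[ch(x,y,z) for x in(-.037,.037) for y in (-.025,.025)]),1).tolist())
    for z in (.1035,.110): print("wrist cap",cap(w,ch(0,0,z),18), "true 69.7x46.5")
    print("w2 (released)",cap(np.load("w2.npy",allow_pickle=True).item(),ch(0,0,.11),18))
    for c,p in(("w",w),("s",sd)): print("lever",c,[(np.round(d['centre'],4),round(d['score'],2)) for d in robot.search_frame("lever_pad",p)])
    print("tray",cap(tp,np.array([.4795,.3064,.086])))
    for d in robot.search_frame("tray_pack",tp): print(np.round(d["centre"],3),d["score"])
E
python3 chk.py
```

```text
[ 0.49774522 -0.37107529  0.29554796]
side 0.77 559 263 289 160 185
pred side top corners [[395.3, 233.8], [395.2, 224.2], [428.6, 236.0], [427.1, 226.4]]
pred side top corners [[395.6, 231.2], [395.4, 221.7], [428.9, 233.4], [427.4, 223.8]]
wrist cap [ 545.9 -406.8   43.9   68.2 3090.   319.9  115.5] true 69.7x46.5
wrist cap [ 546.2 -407.    43.1   66.9 3090.   319.9  115.5] true 69.7x46.5
w2 (released) [ 545.3 -407.8   44.3   67.4 3166.   321.7  113.8]
lever w [(array([ 0.4759, -0.3581,  0.0338]), 0.69)]
lever s [(array([ 0.4737, -0.3591,  0.0369]), 0.42)]
tray [480.5 307.6  66.5  42.5 354.  182.5 209.4]
[0.477 0.301 0.088] 0.91
```

```bash
python3 - <<'E'
from h import *
a=cv2.imread("pics/side0.png");p=shot("side");b=p["img"][:,:,::-1].copy()
def up(i):return cv2.resize(i,None,fx=4,fy=4,interpolation=cv2.INTER_CUBIC)
for n,(y0,y1,x0,x1) in {"cap":(222,242,392,431),"base":(255,274,388,425)}.items():
    r=cv2.matchTemplate(up(b[y0-8:y1+8,x0-8:x1+8]),up(a[y0:y1,x0:x1]),cv2.TM_CCOEFF_NORMED);_,v,_,l=cv2.minMaxLoc(r);print(n,v,(np.array(l)-32)/4)
# released reference (lever pressed once): crop in w2.png, x4 from [205:290,370:450]
c=cv2.imread("pics/w2.png")[:340,480:];y0,y1,x0,x1=222,242,392,431
r=cv2.matchTemplate(c[(y0-8-205)*4:(y1+8-205)*4,(x0-8-370)*4:(x1+8-370)*4],up(a[y0:y1,x0:x1]),cv2.TM_CCOEFF_NORMED);_,v,_,l=cv2.minMaxLoc(r);print("released",v,(np.array(l)-32)/4)
E
```

```text
cap 0.9903925657272339 [ 0.5  -0.25]
base 0.99931800365448 [0. 0.]
released 0.9767881035804749 [ 0.75 -2.5 ]
```

The cap is back at its original seated height (-0.25 px, against -2.5 px when released), so the catch holds.

```bash
python3 -c "
from cell import robot
print(robot.hand_in())"
```

```text
the job is handed in; nothing more can be done
None
```

The job is done and handed in at about 28 s: the full pack stands upright in the tray beside the other, which hasn't moved, and the flat pack is in the bay, gauge end towards the lever, with the catch holding it.

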